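# Uncover the tea and stand the honey dipper in the mug

## Robot

A 7-joint arm with a two-finger parallel gripper is mounted at the origin on a cart in front of the work surface, level with it; the furniture and walls round the work are solid. World frame = base frame: x ahead of the robot, y to its left, z up, the work surface at z = 0. Lengths are in m, angles in rad, forces in N, time in s.
With the tool pointing down it reaches from about 0.4 to 0.875 m from the base axis. Payload 6.5 kg.
Tool frame: the origin (TCP) lies on the centre line of the jaws, within the pads' length; the fingertips stand 19 mm ahead of it and the grasp point (between the pads) is the TCP (arm.tip_reach is the distance from the TCP to the fingertips, in m); z points along the fingers, y is the line along which they close (so a half turn about z gives the same grasp; the last joint's range is limited). The gripper opens to 88 mm and grips with 3 to 60 N. Pads are 18 mm wide; open, the fingers measure 123 mm over their backs; the gripper's body (75 mm by 187 mm) begins 45 mm behind the grasp point.
Start: joints at [1.067, 0.536, -0.004, 1.538, 0.003, 1.067, -0.071], TCP at [0.276, -0.589, 0.258] pointing down, gripper open.
Joint ranges: [-2.7, 2.7], [-0.37, 2.16], [-1.27, 1.26], [0.24, 2.4], [-1.31, 4.45], [0.19, 1.91], [-2.76, 2.76]. Speed limits (rad/s): [2.39, 2.39, 3.14, 3.14, 3.14, 3.14, 3.14].

## Interface

Orientations are given as a rotation vector (axis times angle).
In Python, from bench import arm gives the robot as it stands.
- The arm moves only by the tool drive_tool, never from a script. Its argument "rows" is a list of rows, each an object of numbers: "x", "y", "z": the shift along the tool's x, y, z in m; "ax", "ay", "az": the turn, a rotation vector about the tool's x, y, z in degrees; "gripper": the opening, from 0 (shut) to 1 (fully open). In form: [{"x": .., "y": .., "z": .., "ax": .., "ay": .., "az": .., "gripper": ..}, ...]. A call has 1 to 5 rows; each row is the pose to reach, as a shift and turn from the pose commanded when the call began, along the tool's axes at that moment; what a row does not reach only later rows make up. A row lasts 1/8 s, in which the tool goes at most 62.5 mm and 10.7 degrees, less where a joint would pass 70% of its speed; a pose out of reach is approached as far as the arm can. A call with a gripper value outside its range is refused whole. The fingers move at their own pace and stop on an object; "squeeze" is the grip in N (left out, the last holds). Time passes only in rows, so rows that repeat a pose let the fingers close. It gives the time, the measured TCP pose, the force, the opening and the grip force at its end, in the units of the state.
- arm.get_state(): the state, without advancing time (a new reading comes with each control period).
- arm.capture(name): name is "scene" or "top" or "wrist"; returns (picture, depth): 420x560x3 uint8, blue, green, red; 420x560 float32, m along the optical axis (not along the pixel's ray), 0 where there is no reading.
- arm.get_calibration(name): a dict with "fx", "fy", "cx", "cy" (pixels), "k1" (the pictures are not rectified: a ray, as slopes to the right and down, at radius r is drawn at 1 + k1 r^2 times it, then the intrinsics apply), "extrinsics" (4x4, takes a point from camera to world coordinates). Camera axes: x right, y down, z forward; pixel columns grow to the right and rows downward; lengths in m; the calibration is good to about 2 mm. A picture is of the moment at which its call begins: read the wrist's pose just before it. get_calibration takes no time and is no camera call; for the wrist camera it gives the pose at the moment of the call.
- arm.job_done(): hands the job in; it is judged then, once.
The state is a dict: "time_s": time; "joint_pos": joint angles; "qvel": joint speeds; "joint_efforts": joint torques, N m; "eef_pos": TCP position; "orientation": TCP orientation; "contact_force": force on the tool from outside, world axes, zero at the start; "moment": the same for the moment, N m; "opening": finger opening in m; "finger_force": force on a finger pad.
Only numpy, scipy, OpenCV 4.12 (cv2) and the standard library are available. Lean on these libraries where they do the work, as an engineer would, in place of code of your own. Each camera call takes 0.05 s, during which the arm holds its last target. There are 200 camera calls.

## Task

Take the wooden lid off the tall mug and lay it, knob up, on the middle of the small white plate. Lift the honey dipper out of its stand and lower it, grooved head first, into the tall mug so that it stands on the mug's bottom and leans against the rim on the side opposite the mug's handle. Leave the mug upright where it stands, drop nothing, and leave the other things alone.

Things in the scene. Friction and masses are not known exactly. Their poses are not given: they have to be found in the camera images.
- tall_mug: Tall mug, blue above and white below, 107 mm high, 86 mm across at the rim. Loose, about 0.28 kg. Origin at the level of its underside; the cup's own axis lies 19 mm from the origin toward +y, the handle is on the -y side and reaches to 62 mm from the origin. z up. Inside it narrows from about 76 mm wide at the rim to about 48 mm near the bottom; the inner floor is about 8 mm above the underside.
- tall_mug_mouth (a point): Centre of the tall mug's mouth at rim height, on the cup's axis; axes as the mug's own (the handle is toward -y, so the side opposite the handle is +y).
- mug_lid: Round wooden lid lying loose on the tall mug, 0.09 kg. Origin at the centre of the underside of its plug (60 mm across, 10 mm deep, sits loosely inside the mouth); above it a disc 92 mm across from 10 to 18 mm, and in the middle an upright round knob 24 mm across (19 mm at its neck) from 18 to 50 mm above the origin. z up.
- saucer: Small round white plate, 114 mm across, 14 mm high at its edge, its flat inside (about 75 mm across) 8 mm above its underside, loose, 0.2 kg. Origin at the centre of its underside, z up.
- stand: Fixed dark wooden stand of the dipper: a round foot 96 mm across and 12 mm high, with an open upright collar in the middle, 38 mm across outside, 28 mm inside, its top at 48 mm, its floor at 12 mm. Origin at the centre of its underside. (Wall cabinets hang over the back of the worktop, from about 0.5 m above it, so high travel belongs nearer the robot, x below 0.48 m.)
- dipper: Honey dipper of pale wood, 175 mm long, 45 g, standing loosely upright in the stand's collar. Origin at the centre of its lower end; z runs along it toward the top. Grooved head 20 mm across from 0 to 44 mm, thin rod 10 mm across up to 125 mm, round handle 18 mm across from 125 to 175 mm.
- dipper_top (a point): Centre of the dipper's upper end, 175 mm from its lower end.
- low_tin: Bystander: low round food tin, 75 mm across, 58 mm high, loose. Origin under its centre.
- coffee_cup: Bystander: small white coffee cup, 64x87 mm, 50 mm high, loose. Origin at underside level.
- short_mug: Bystander: plain light-blue mug without a lid, 91 mm high, 82 mm across, loose. Origin at underside level.
- paper_roll: Bystander: small plain whitish roll standing on end, 68 mm across, 60 mm high, loose. Origin under its centre.
Mind the look-alikes: they are no part of the job. Leave any red look-alike of the mug_lid alone.

How it is judged:
At the end, for the whole second after the job is handed in: Lid at rest on the plate, knob up, level, centres within 30 mm. Dipper at rest in the tall mug, lower end 70+ mm below the rim, leaning 0.22-0.75 rad, top over 40 mm from the mug axis away from the handle and within 45 mm sideways of that line. Mug upright, within 50 mm of its start (horizontal distance between mug_lid and saucer below 0.03 m and angle between mug_lid's own z axis and vertical below 0.15 rad and z of mug_lid in the frame of saucer below 0.025 m and linear speed of each of mug_lid, dipper, tall_mug below 0.02 m/s and horizontal distance between dipper and tall_mug_mouth below 0.036 m and z of dipper in the frame of tall_mug_mouth below -0.07 m and y of dipper_top in the frame of tall_mug_mouth above 0.04 m and x of dipper_top in the frame of tall_mug_mouth between -0.045 and 0.045 m and angle between dipper's own z axis and vertical between 0.22 and 0.75 rad and angular speed of dipper below 0.2 rad/s and angle between tall_mug's own z axis and vertical below 0.1 rad and distance of tall_mug from where it was at the start of the episode below 0.05 m); the robot touches nothing.
It fails at once if the tall mug is tipped by more than 0.4 rad (angle between tall_mug's own z axis and vertical above 0.4 rad).
It fails at once if the lid is dropped (faster than 0.7 m/s with its underside less than 60 mm above the worktop) (height (world z) of mug_lid below 0.06 m and linear speed of mug_lid above 0.7 m/s).
It fails at once if the dipper is dropped into the mug (faster than 0.7 m/s with its lower end inside) (horizontal distance between dipper and tall_mug_mouth below 0.036 m and z of dipper in the frame of tall_mug_mouth below -0.02 m and linear speed of dipper above 0.7 m/s).
It fails at once if the plate is pushed more than 50 mm (distance of saucer from where it was at the start of the episode above 0.05 m).
It fails at once if the tin, the coffee cup, the short mug or the roll is moved by more than 30 mm (distance of any of low_tin, coffee_cup, short_mug, paper_roll from where it was at the start of the episode above 0.03 m).
It also fails if it takes over 64 s, if anything falls off the work surface, if the arm or the gripper's body presses on something with over 40 N, if the wrist force passes 120 N, or if a joint passes its speed limit or range.

## Working session

There is one attempt and no reset: what is moved stays moved. The work goes in short steps, Python scripts to look and compute and a tool call to move; the robot and the scene stay as the last step left them, time stands still between calls to the robot, and variables do not carry over. Pictures are saved under pics/ and viewed, at most 10 in all, crops included, and the job is handed in when it is done.

Besides the shell and the picture viewer there is one more tool, called as a command line: name --argument value ..., lists and objects as JSON in quotes. drive_tool: Moves the arm, as the interface text tells. Its arguments: {"type":"object","properties":{"rows":{"type":"array"},"squeeze":{"type":"number"}},"required":["rows"]}

```bash
mkdir -p pics
cat > h.py <<'E'
import numpy as np, cv2
from bench import arm
from scipy.spatial.transform import Rotation as R
def cap(n):
    c=arm.get_calibration(n); p,d=arm.capture(n); return p,d,c
def world(d,c):
    h,w=d.shape; u,v=np.meshgrid(np.arange(w),np.arange(h))
    a=(u-c['cx'])/c['fx']; b=(v-c['cy'])/c['fy']; x,y=a.copy(),b.copy()
    for _ in range(8):
        s=1+c['k1']*(x*x+y*y); x,y=a/s,b/s
    P=np.stack([x*d,y*d,d,np.ones_like(d)],-1)@np.array(c['extrinsics']).T
    P=P[...,:3]; P[d<=0]=np.nan; return P
def rel(target_pos, rv=None):
    s=arm.get_state(); Rm=R.from_rotvec(s['orientation'])
    print('shift',Rm.inv().apply(np.array(target_pos)-s['eef_pos']).round(4))
    if rv is not None: print('turn',np.degrees((Rm.inv()*R.from_rotvec(rv)).as_rotvec()).round(2))
E
python3 - <<'E'
from h import *
for n in('scene','top'):
    p,d,c=cap(n); cv2.imwrite(f'pics/{n}0.png',p); np.savez(f'{n}0.npz',p=p,P=world(d,c))
    print(n,np.array(c['extrinsics']).round(3).tolist())
s=arm.get_state(); print(s['time_s'],s['eef_pos'],s['orientation'],R.from_rotvec(s['orientation']).as_matrix().round(3))
E
```

```text
scene [[-0.7, -0.547, 0.46, 0.017], [-0.714, 0.534, -0.452, 0.496], [0.002, -0.644, -0.765, 0.948], [0.0, 0.0, 0.0, 1.0]]
top [[0.015, -0.999, 0.048, 0.442], [-1.0, -0.016, -0.021, 0.044], [0.022, -0.048, -0.999, 1.554], [0.0, 0.0, 0.0, 1.0]]
0.1 [ 0.27533939 -0.58823436  0.25692316] [-3.06515781e+00 -6.82015086e-01  6.84291700e-04] [[ 0.906  0.424 -0.001]
 [ 0.424 -0.906  0.001]
 [-0.    -0.002 -1.   ]]
```

View pics/scene0.png

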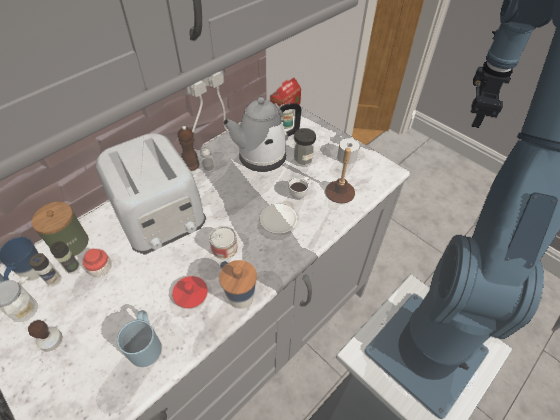

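View pics/top0.png

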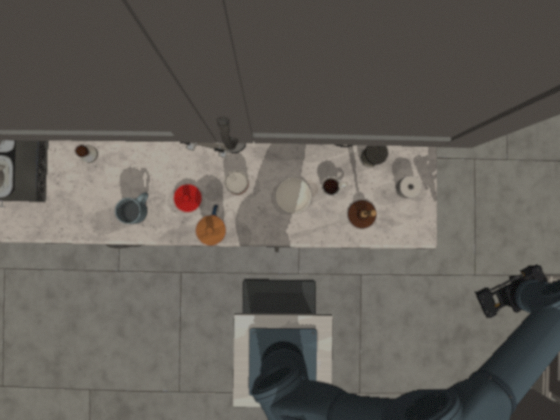

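The scene view shows the orange lid on the tall mug at (238,275), the plate at (279,219), and the dipper and stand at (345,175). The top view puts them at lid (211,230), plate (294,195) and stand (362,214). The mug handle is near (215,210), pointing away from the robot.

Run:
```python
from h import *
for n in('scene','top'):
    f=np.load(n+'0.npz'); P=f['P']; p=f['p']; 
    hsv=cv2.cvtColor(p,cv2.COLOR_BGR2HSV)
    def at(u,v,r,zl,zh,name):
        m=np.zeros(P.shape[:2],bool); m[v-r:v+r+1,u-r:u+r+1]=1
        m&=(P[...,2]>zl)&(P[...,2]<zh); q=P[m]
        if len(q): 
            c,rr=cv2.minEnclosingCircle(q[:,:2].astype(np.float32))
            print(n,name,len(q),'mean',q.mean(0).round(4),'circ',np.round(c,4),round(rr,4),'med z',np.median(q[:,2]).round(4), 'mid',((q.min(0)+q.max(0))/2).round(4))
    S=dict(lid=(238,275),plate=(279,219),st=(342,190),dip=(347,150),handle=(227,265)) if n=='scene' else dict(lid=(211,230),plate=(294,195),st=(362,214),dip=(372,213),handle=(215,210))
    at(*S['lid'],22,.108,.122,'lid disc'); at(*S['lid'],22,.135,.16,'knob')
    at(*S['plate'],24,.011,.02,'plate rim');at(*S['plate'],24,.004,.011,'plate in')
    at(*S['st'],22,.006,.018,'foot');at(*S['st'],22,.03,.055,'collar')
    for z in(.06,.08,.1,.12,.14,.16,.18): at(*S['dip'],26,z,z+.02,'dip%g'%z)
    at(*S['handle'],12,.03,.095,'handle')
```

```text
scene lid disc 931 mean [0.4174 0.2276 0.1147] circ [0.4201 0.2248] 0.0469 med z 0.1147 mid [0.4205 0.2258 0.1146]
scene knob 84 mean [0.4185 0.227  0.1446] circ [0.4203 0.2264] 0.012 med z 0.1455 mid [0.4202 0.2257 0.1429]
scene plate rim 329 mean [ 0.5362 -0.0319  0.0133] circ [ 0.5329 -0.0552] 0.0859 med z 0.013 mid [ 0.535  -0.0552  0.0155]
scene plate in 602 mean [ 0.5364 -0.0294  0.0082] circ [ 0.5419 -0.0256] 0.1072 med z 0.0084 mid [ 0.5419 -0.0366  0.0075]
scene foot 353 mean [ 0.4708 -0.2419  0.0104] circ [ 0.4628 -0.2897] 0.0884 med z 0.0103 mid [ 0.4658 -0.2897  0.0119]
scene collar 108 mean [ 0.4747 -0.246   0.0437] circ [ 0.4777 -0.2506] 0.0208 med z 0.0458 mid [ 0.4776 -0.251   0.0427]
scene dip0.06 112 mean [ 0.5598 -0.3914  0.0624] circ [ 0.5268 -0.3369] 0.1031 med z 0.0616 mid [ 0.536  -0.3369  0.0693]
scene dip0.08 14 mean [ 0.4758 -0.2478  0.0915] circ [ 0.4747 -0.2473] 0.0034 med z 0.0915 mid [ 0.4752 -0.2489  0.0907]
scene dip0.1 15 mean [ 0.4763 -0.2475  0.1094] circ [ 0.4771 -0.2486] 0.0047 med z 0.1095 mid [ 0.4768 -0.2482  0.1095]
scene dip0.12 15 mean [ 0.4
[... 1384 characters left out ...]

top dip0.08 4 mean [ 0.4779 -0.245   0.0934] circ [ 0.4779 -0.247 ] 0.0049 med z 0.0951 mid [ 0.4779 -0.2453  0.0918]
top dip0.1 5 mean [ 0.4766 -0.2442  0.1108] circ [ 0.4761 -0.2449] 0.0033 med z 0.1083 mid [ 0.4761 -0.2448  0.1113]
top dip0.14 8 mean [ 0.4751 -0.2421  0.1513] circ [ 0.4765 -0.244 ] 0.0077 med z 0.152 mid [ 0.4765 -0.2427  0.1506]
top dip0.16 12 mean [ 0.4754 -0.2432  0.1731] circ [ 0.4761 -0.2453] 0.0085 med z 0.1758 mid [ 0.4761 -0.2449  0.1717]
top dip0.18 27 mean [ 0.4778 -0.2484  0.1859] circ [ 0.4789 -0.2485] 0.0092 med z 0.1853 mid [ 0.4788 -0.2485  0.1866]
top handle 53 mean [0.4832 0.2185 0.0734] circ [0.4807 0.2175] 0.0179 med z 0.0855 mid [0.4807 0.2202 0.0625]
```

drive_tool --rows '[{"x":0.05,"y":-0.036,"z":-0.03,"az":10,"gripper":0.7},{"x":0.1,"y":-0.073,"z":-0.06,"az":20,"gripper":0.7},{"x":0.147,"y":-0.11,"z":-0.073,"az":25.1,"gripper":0.7},{"x":0.196,"y":-0.146,"z":-0.073,"az":25.1,"gripper":0.7},{"x":0.245,"y":-0.182,"z":-0.073,"az":25.1,"gripper":0.7}]'

```text
$.rows[0]: bad value
```

drive_tool --rows '[{"x":0.05,"y":-0.036,"z":-0.03,"ax":0,"ay":0,"az":10,"gripper":0.7},{"x":0.1,"y":-0.073,"z":-0.06,"ax":0,"ay":0,"az":20,"gripper":0.7},{"x":0.147,"y":-0.11,"z":-0.073,"ax":0,"ay":0,"az":25.1,"gripper":0.7},{"x":0.196,"y":-0.146,"z":-0.073,"ax":0,"ay":0,"az":25.1,"gripper":0.7},{"x":0.245,"y":-0.182,"z":-0.073,"ax":0,"ay":0,"az":25.1,"gripper":0.7}]'

```text
time_s: 0.72
eef_pos: [0.4175, -0.3244, 0.3309]
orientation: [3.141, -0.0, 0.001]
contact_force: [0.4, -0.5, -0.2]
opening: 0.0618
finger_force: 0.0
```

drive_tool --rows '[{"x":0.005,"y":-0.06,"z":0,"ax":0,"ay":0,"az":0,"gripper":0.7},{"x":0.01,"y":-0.12,"z":0,"ax":0,"ay":0,"az":0,"gripper":0.7},{"x":0.012,"y":-0.18,"z":0,"ax":0,"ay":0,"az":0,"gripper":0.7},{"x":0.012,"y":-0.24,"z":0,"ax":0,"ay":0,"az":0,"gripper":0.7},{"x":0.012,"y":-0.3,"z":0,"ax":0,"ay":0,"az":0,"gripper":0.7}]'

```text
time_s: 1.35
eef_pos: [0.4284, -0.0245, 0.3306]
orientation: [3.141, -0.0, 0.0]
contact_force: [1.0, 0.5, 0.4]
opening: 0.0615
finger_force: 0.0
```

drive_tool --rows '[{"x":-0.002,"y":-0.06,"z":0,"ax":0,"ay":0,"az":0,"gripper":0.7},{"x":-0.004,"y":-0.12,"z":0,"ax":0,"ay":0,"az":0,"gripper":0.7},{"x":-0.006,"y":-0.18,"z":0.02,"ax":0,"ay":0,"az":0,"gripper":0.7},{"x":-0.01,"y":-0.23,"z":0.05,"ax":0,"ay":0,"az":0,"gripper":0.7},{"x":-0.01,"y":-0.25,"z":0.08,"ax":0,"ay":0,"az":0,"gripper":0.7}]'

```text
time_s: 1.98
eef_pos: [0.4179, 0.2268, 0.2498]
orientation: [-3.14, -0.006, 0.0]
contact_force: [-0.1, -0.1, 0.2]
opening: 0.0617
finger_force: 0.0
```

drive_tool --rows '[{"x":0.002,"y":0,"z":0.05,"ax":0,"ay":0,"az":0,"gripper":0.5},{"x":0.002,"y":0,"z":0.09,"ax":0,"ay":0,"az":0,"gripper":0.5},{"x":0.002,"y":0,"z":0.111,"ax":0,"ay":0,"az":0,"gripper":0.5},{"x":0.002,"y":0,"z":0.111,"ax":0,"ay":0,"az":0,"gripper":0.5}]'

```text
time_s: 2.48
eef_pos: [0.4197, 0.2229, 0.1383]
orientation: [3.14, 0.0, -0.005]
contact_force: [-0.1, -0.3, -0.9]
opening: 0.044
finger_force: 0.0
```

drive_tool --squeeze 15 --rows '[{"x":0,"y":0,"z":0,"ax":0,"ay":0,"az":0,"gripper":0.2},{"x":0,"y":0,"z":0,"ax":0,"ay":0,"az":0,"gripper":0.1},{"x":0,"y":0,"z":0,"ax":0,"ay":0,"az":0,"gripper":0.1},{"x":0,"y":0,"z":0,"ax":0,"ay":0,"az":0,"gripper":0.1},{"x":0,"y":0,"z":0,"ax":0,"ay":0,"az":0,"gripper":0.1}]'

```text
time_s: 3.1
eef_pos: [0.4217, 0.2244, 0.1405]
orientation: [-3.14, 0.0, -0.003]
contact_force: [-0.4, 0.3, 6.1]
opening: 0.0232
finger_force: 15.0
```

drive_tool --rows '[{"x":0,"y":0,"z":-0.01,"ax":0,"ay":0,"az":0,"gripper":0.1},{"x":0,"y":0,"z":-0.025,"ax":0,"ay":0,"az":0,"gripper":0.1},{"x":0,"y":0,"z":-0.05,"ax":0,"ay":0,"az":0,"gripper":0.1},{"x":0,"y":0,"z":-0.08,"ax":0,"ay":0,"az":0,"gripper":0.1},{"x":0,"y":0,"z":-0.1,"ax":0,"ay":0,"az":0,"gripper":0.1}]'

```text
time_s: 3.72
eef_pos: [0.4211, 0.2236, 0.2417]
orientation: [-3.141, 0.001, -0.002]
contact_force: [-0.1, 0.2, -0.8]
opening: 0.0232
finger_force: 15.0
```

drive_tool --rows '[{"x":0.005,"y":0.03,"z":0,"ax":0,"ay":0,"az":0,"gripper":0.1},{"x":0.02,"y":0.08,"z":0,"ax":0,"ay":0,"az":0,"gripper":0.1},{"x":0.05,"y":0.135,"z":0,"ax":0,"ay":0,"az":0,"gripper":0.1},{"x":0.08,"y":0.185,"z":0,"ax":0,"ay":0,"az":0,"gripper":0.1},{"x":0.105,"y":0.225,"z":0,"ax":0,"ay":0,"az":0,"gripper":0.1}]'

```text
time_s: 4.35
eef_pos: [0.5265, -0.0041, 0.2406]
orientation: [3.141, -0.003, 0.001]
contact_force: [0.4, 0.8, -1.1]
opening: 0.0237
finger_force: 15.0
```

drive_tool --rows '[{"x":0.008,"y":0.02,"z":0.02,"ax":0,"ay":0,"az":0,"gripper":0.1},{"x":0.008,"y":0.024,"z":0.06,"ax":0,"ay":0,"az":0,"gripper":0.1},{"x":0.008,"y":0.024,"z":0.1,"ax":0,"ay":0,"az":0,"gripper":0.1},{"x":0.008,"y":0.024,"z":0.1,"ax":0,"ay":0,"az":0,"gripper":0.1}]'

```text
time_s: 4.85
eef_pos: [0.5316, -0.0256, 0.1381]
orientation: [-3.141, 0.0, 0.009]
contact_force: [-0.3, 0.3, 0.3]
opening: 0.0235
finger_force: 15.0
```

Run:
```python
from h import *
for n in('scene','top'):
    p,d,c=cap(n); np.savez(f'{n}1.npz',p=p,P=world(d,c)); 
    cv2.imwrite(f'pics/{n}1.png',cv2.resize(p[150:320,140:360] if n=='scene' else p[140:260,110:390],None,fx=2.8,fy=2.8,interpolation=cv2.INTER_CUBIC))
    P=world(d,c)
    ws=(abs(P[...,0]-.42)<.13)&(abs(P[...,1]-.227)<.09)
    q=P[ws&(P[...,2]>.1)&(P[...,2]<.112)]; cc,r=cv2.minEnclosingCircle(q[:,:2].astype(np.float32)); print(n,'rim',len(q),cc,r)
    q=P[ws&(P[...,2]>.02)&(P[...,2]<.1)&(np.hypot(P[...,0]-cc[0],P[...,1]-cc[1])>.048)]; print('handle',len(q),q.mean(0),q[:,0].max())
s=arm.get_state();print(s['time_s'],s['eef_pos'],s['joint_pos'],s['opening'])
```

```text
scene rim 200 (0.42042407393455505, 0.22459642589092255) 0.04446037858724594
handle 326 [0.52390025 0.21155281 0.04748097] 0.549896175614715
top rim 104 (0.4214477241039276, 0.2270410656929016) 0.04369432106614113
handle 255 [0.51698868 0.23477044 0.04807519] 0.5498743499086113
4.95 [ 0.5343913  -0.02527214  0.14101998] [ 0.20284609  0.52526901 -0.30700001  1.91773872  0.22872712  0.73134596
 -1.80715996] 0.023250735330448788
```

View pics/scene1.png

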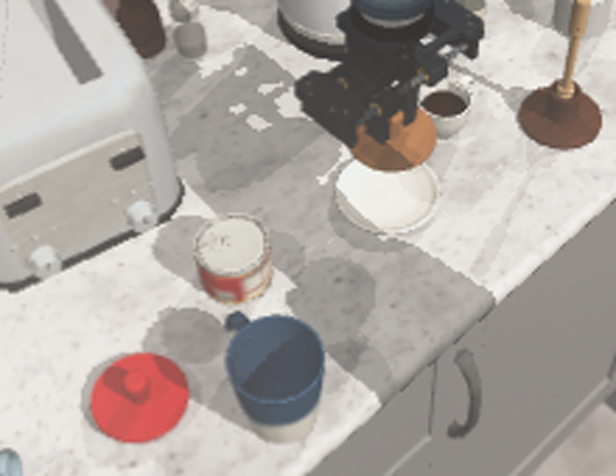

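The lid is held level above the plate. The mug stands open with its rim at about (275,360) in the crop and its handle at (237,322). I'll check the kettle clearance and the handle direction next.

Run:
```python
from h import *
for n in('scene','top'):
  for k in '01':
    P=np.load(n+k+'.npz')['P']; x,y,z=P[...,0],P[...,1],P[...,2]
    r=np.hypot(x-.4208,y-.2262); m=(r>.049)&(r<.085)&(z>.03)&(z<.1)&(x<.50)&(abs(y-.2262)<.07)
    q=P[m]; print(n,k,'h',len(q),q.mean(0).round(4) if len(q) else '')
P=np.load('scene0.npz')['P'];x,y,z=P[...,0],P[...,1],P[...,2]
for a,b in((.06,.1),(.1,.15),(.15,.2),(.2,.3)):
    q=P[(z>a)&(z<b)&(abs(y+.024)<.13)&(x>.45)&(x<.8)]; print(a,q[:,0].min(),q[q[:,0].argmin()])
```

```text
scene 0 h 32 [0.4878 0.2195 0.0838]
scene 1 h 54 [0.4852 0.2194 0.0816]
top 0 h 57 [0.4839 0.2186 0.0767]
top 1 h 59 [0.4837 0.2185 0.0766]
0.06 0.7090371975227419 [ 0.7090372  -0.143539    0.06621363]
0.1 0.7127800669907877 [ 0.71278007 -0.15285643  0.13468583]
0.15 0.7262285126531021 [ 0.72622851 -0.15311702  0.15473545]
0.2 0.7467553577953622 [ 0.74675536 -0.15285111  0.20520037]
```

drive_tool --rows '[{"x":0,"y":0,"z":0.03,"ax":0,"ay":0,"az":0,"gripper":0.1},{"x":0,"y":0,"z":0.06,"ax":0,"ay":0,"az":0,"gripper":0.1},{"x":0,"y":0,"z":0.08,"ax":0,"ay":0,"az":0,"gripper":0.1},{"x":0,"y":0,"z":0.087,"ax":0,"ay":0,"az":0,"gripper":0.1},{"x":0,"y":0,"z":0.087,"ax":0,"ay":0,"az":0,"gripper":0.1}]'

```text
time_s: 5.58
eef_pos: [0.5348, -0.0254, 0.0539]
orientation: [3.142, -0.0, 0.003]
contact_force: [0.1, 0.5, -1.0]
opening: 0.0237
finger_force: 15.0
```

drive_tool --rows '[{"x":0,"y":0,"z":0.002,"ax":0,"ay":0,"az":0,"gripper":0.1},{"x":0,"y":0,"z":0.002,"ax":0,"ay":0,"az":0,"gripper":0.1}]'

```text
time_s: 5.82
eef_pos: [0.5349, -0.0253, 0.0519]
orientation: [3.142, -0.0, 0.003]
contact_force: [-0.6, 0.4, 5.8]
opening: 0.0234
finger_force: 15.0
```

drive_tool --rows '[{"x":0,"y":0,"z":0,"ax":0,"ay":0,"az":0,"gripper":0.5},{"x":0,"y":0,"z":0,"ax":0,"ay":0,"az":0,"gripper":0.5},{"x":0,"y":0,"z":0,"ax":0,"ay":0,"az":0,"gripper":0.5},{"x":0,"y":0,"z":-0.03,"ax":0,"ay":0,"az":0,"gripper":0.5},{"x":0,"y":0,"z":-0.08,"ax":0,"ay":0,"az":0,"gripper":0.5}]'

```text
time_s: 6.45
eef_pos: [0.5325, -0.0254, 0.1302]
orientation: [-3.141, 0.0, 0.006]
contact_force: [0.3, -0.3, 0.4]
opening: 0.0444
finger_force: 0.0
```

drive_tool --rows '[{"x":-0.02,"y":0,"z":-0.06,"ax":0,"ay":0,"az":0,"gripper":0.5},{"x":-0.04,"y":0.03,"z":-0.11,"ax":0,"ay":0,"az":0,"gripper":0.5},{"x":-0.05,"y":0.08,"z":-0.14,"ax":0,"ay":0,"az":0,"gripper":0.5},{"x":-0.055,"y":0.13,"z":-0.16,"ax":0,"ay":0,"az":0,"gripper":0.5},{"x":-0.057,"y":0.18,"z":-0.16,"ax":0,"ay":0,"az":0,"gripper":0.5}]'

```text
time_s: 7.08
eef_pos: [0.4772, -0.2073, 0.2927]
orientation: [3.14, -0.0, 0.005]
contact_force: [0.6, -0.7, 1.0]
opening: 0.0441
finger_force: 0.0
```

Run:
```python
from h import *
for n in('scene','top'):
    p,d,c=cap(n); P=world(d,c); x,y,z=P[...,0],P[...,1],P[...,2]
    w=np.hypot(x-.535,y+.025)<.075
    for a,b in((.02,.03),(.045,.065),(.009,.018)):
        q=P[w&(z>a)&(z<b)]; cc,r=cv2.minEnclosingCircle(q[:,:2].astype(np.float32)); print(n,a,len(q),np.round(cc,4),round(r,4),np.median(q[:,2]).round(4))
    w=np.hypot(x-.477,y+.2475)<.03
    for a,b in((.08,.12),(.14,.18),(.18,.2)):
        q=P[w&(z>a)&(z<b)]; 
        if len(q): print(n,a,len(q),q.mean(0).round(4))
s=arm.get_state();print(s['time_s'],s['eef_pos'],s['orientation'],s['joint_pos'])
```

```text
scene 0.02 522 [ 0.5332 -0.0266] 0.048 0.0262
scene 0.045 53 [ 0.5328 -0.0244] 0.0121 0.0562
scene 0.009 249 [ 0.5359 -0.0264] 0.0582 0.0128
scene 0.08 30 [ 0.4763 -0.2475  0.0999]
scene 0.14 60 [ 0.4749 -0.2452  0.1603]
scene 0.18 27 [ 0.4755 -0.2478  0.1859]
top 0.02 507 [ 0.5324 -0.0236] 0.0548 0.0254
top 0.045 42 [ 0.5337 -0.0226] 0.0115 0.0563
top 0.009 271 [ 0.5351 -0.0231] 0.0663 0.0131
7.175 [ 0.47539674 -0.21177649  0.29085361] [ 3.13854924e+00 -1.44466489e-02 -1.05855204e-04] [ 0.56165403  0.29337853 -0.2794693   1.83134988  0.09663978  1.02891234
 -1.33634362]
```

The lid is centred on the plate. Next is the dipper, which I'll grasp with a slight backward tilt so the lean at the mug needs less wrist tilt.

drive_tool --rows '[{"x":0.001,"y":0.025,"z":0,"ax":0,"ay":-6,"az":0,"gripper":0.6},{"x":0.001,"y":0.039,"z":0,"ax":0,"ay":-12,"az":0,"gripper":0.6},{"x":0.001,"y":0.039,"z":0.03,"ax":0,"ay":-12,"az":0,"gripper":0.6},{"x":0.001,"y":0.039,"z":0.06,"ax":0,"ay":-12,"az":0,"gripper":0.6},{"x":0.001,"y":0.039,"z":0.06,"ax":0,"ay":-12,"az":0,"gripper":0.6}]'

```text
time_s: 7.8
eef_pos: [0.4764, -0.2432, 0.2287]
orientation: [-3.121, -0.001, 0.335]
contact_force: [0.1, -0.4, 0.4]
opening: 0.0526
finger_force: 0.0
```

Run:
```python
from h import *
s=arm.get_state();Rm=R.from_rotvec(s['orientation']);print(s['eef_pos'],Rm.as_matrix().round(3).tolist(),s['joint_pos'])
p,d,c=cap('wrist'); cv2.imwrite('pics/w2.png',p); rel([.4765,-.248,.170])
P=world(d,c); x,y,z=P[...,0],P[...,1],P[...,2]
q=P[(np.hypot(x-.4765,y+.248)<.03)&(z>.175)&(z<.195)];print(len(q), q.mean(0) if len(q) else '')
```

```text
[ 0.47641674 -0.24320089  0.22868996] [[0.977, 0.001, -0.212], [0.001, -1.0, 0.002], [-0.212, -0.002, -0.977]] [ 0.52359511  0.49477883 -0.23829196  1.71319328  0.18939967  1.15953813
 -1.36314552]
shift [0.0118 0.0044 0.0591]
874 [ 0.47984513 -0.25012017  0.18334602]
```

View pics/w2.png

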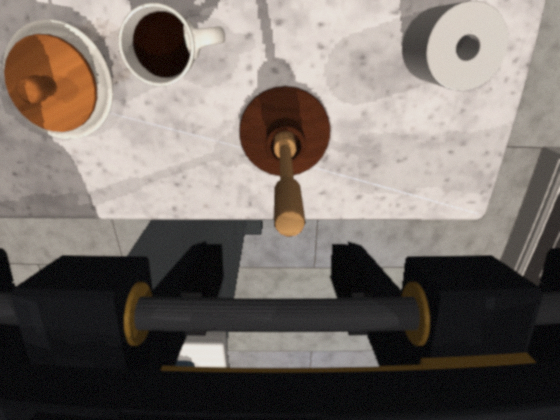

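The wrist view shows the dipper top at (289,220), close to midway between the fingers at about x=280. Descending now.

drive_tool --rows '[{"x":0.007,"y":0.005,"z":0.03,"ax":0,"ay":0,"az":0,"gripper":0.6},{"x":0.013,"y":0.005,"z":0.059,"ax":0,"ay":0,"az":0,"gripper":0.6},{"x":0.013,"y":0.005,"z":0.059,"ax":0,"ay":0,"az":0,"gripper":0.6}]'

```text
time_s: 8.22
eef_pos: [0.4777, -0.249, 0.1701]
orientation: [-3.123, -0.0, 0.331]
contact_force: [-0.3, -0.5, -0.4]
opening: 0.053
finger_force: 0.0
```

drive_tool --squeeze 15 --rows '[{"x":0,"y":0,"z":0,"ax":0,"ay":0,"az":0,"gripper":0.1},{"x":0,"y":0,"z":0,"ax":0,"ay":0,"az":0,"gripper":0.05},{"x":0,"y":0,"z":0,"ax":0,"ay":0,"az":0,"gripper":0.05},{"x":0,"y":0,"z":0,"ax":0,"ay":0,"az":0,"gripper":0.05},{"x":0,"y":0,"z":0,"ax":0,"ay":0,"az":0,"gripper":0.05}]'

```text
time_s: 8.85
eef_pos: [0.4786, -0.2496, 0.1708]
orientation: [3.124, -0.001, -0.327]
contact_force: [0.6, -0.4, 4.7]
opening: 0.0175
finger_force: 15.0
```

drive_tool --rows '[{"x":-0.004,"y":0,"z":-0.02,"ax":0,"ay":0,"az":0,"gripper":0.05},{"x":-0.0106,"y":0,"z":-0.049,"ax":0,"ay":0,"az":0,"gripper":0.05},{"x":-0.019,"y":0,"z":-0.088,"ax":0,"ay":0,"az":0,"gripper":0.05},{"x":-0.0275,"y":0,"z":-0.127,"ax":0,"ay":0,"az":0,"gripper":0.05},{"x":-0.036,"y":0,"z":-0.166,"ax":0,"ay":0,"az":0,"gripper":0.05}]'

```text
time_s: 9.48
eef_pos: [0.4773, -0.2493, 0.3412]
orientation: [-3.124, 0.0, 0.329]
contact_force: [0.3, -0.9, -0.7]
opening: 0.0177
finger_force: 15.0
```

drive_tool --rows '[{"x":-0.005,"y":-0.04,"z":0,"ax":0,"ay":0,"az":0,"gripper":0.05},{"x":-0.012,"y":-0.09,"z":0,"ax":0,"ay":0,"az":0,"gripper":0.05},{"x":-0.018,"y":-0.145,"z":0.001,"ax":0,"ay":0,"az":0,"gripper":0.05},{"x":-0.024,"y":-0.2,"z":0.002,"ax":0,"ay":0,"az":0,"gripper":0.05},{"x":-0.03,"y":-0.255,"z":0.003,"ax":0,"ay":0,"az":0,"gripper":0.05}]'

```text
time_s: 10.1
eef_pos: [0.4471, 0.0073, 0.3434]
orientation: [3.124, -0.001, -0.328]
contact_force: [-0.6, 1.0, -0.4]
opening: 0.0175
finger_force: 15.0
```

drive_tool --rows '[{"x":-0.005,"y":-0.05,"z":0,"ax":0,"ay":4,"az":0,"gripper":0.05},{"x":-0.01,"y":-0.1,"z":0,"ax":0,"ay":10,"az":0,"gripper":0.05},{"x":-0.015,"y":-0.15,"z":0.001,"ax":0,"ay":16,"az":0,"gripper":0.05},{"x":-0.02,"y":-0.195,"z":0.002,"ax":0,"ay":20,"az":0,"gripper":0.05},{"x":-0.02,"y":-0.22,"z":0.003,"ax":0,"ay":20,"az":0,"gripper":0.05}]'

```text
time_s: 10.72
eef_pos: [0.4256, 0.2281, 0.3449]
orientation: [-3.134, -0.006, -0.221]
contact_force: [1.2, 0.2, -1.0]
opening: 0.0174
finger_force: 15.0
```

Run:
```python
from h import *
s=arm.get_state();Rm=R.from_rotvec(s['orientation']);print(s['time_s'],s['eef_pos'],Rm.as_matrix().round(3).tolist(),s['joint_pos'])
p,d,c=cap('scene'); P=world(d,c); np.savez('s3.npz',p=p,P=P); cv2.imwrite('pics/s3.png',p[60:360,100:400]); t=s['eef_pos']
x,y,z=P[...,0],P[...,1],P[...,2]
b=p.astype(int); wood=(b[...,2]-b[...,0]>35)
m=wood&(np.hypot(x-t[0],y-t[1])<.12)&(z>t[2]-.18)&(z<t[2]-.02)
q=P[m]; print(len(q))
mu=q.mean(0); ax=np.linalg.svd(q-mu)[2][0]; ax*=np.sign(ax[2]); print(mu,ax,np.degrees(np.arccos(ax[2])),q[q[:,2].argmin()],q[:,2].min(),q[:,2].max())
```

```text
10.725 [0.4256116  0.22805348 0.34488841] [[0.99, 0.004, 0.14], [0.004, -1.0, 0.001], [0.14, 0.0, -0.99]] [-0.08345108  0.12947696 -0.59995425  1.92082942  0.18978721  1.01064759
 -2.3351726 ]
121
[0.46185756 0.23109888 0.23631876] [-0.31670425 -0.04056152  0.94765668] 18.620059920337997 [0.47252136 0.22898307 0.19183239] 0.19183239138683372 0.3203197976717067
```

View pics/s3.png

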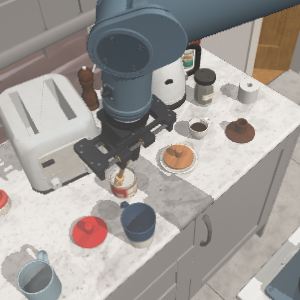

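The dipper hangs from the gripper, leaning about 19–20° as intended. I'll move it over the mouth, with its lower end slightly to the handle side of the axis.

drive_tool --rows '[{"x":-0.026,"y":0,"z":-0.004,"ax":0,"ay":0,"az":0,"gripper":0.05},{"x":-0.0515,"y":0.0015,"z":-0.0073,"ax":0,"ay":0,"az":0,"gripper":0.05},{"x":-0.0515,"y":0.0015,"z":-0.0073,"ax":0,"ay":0,"az":0,"gripper":0.05}]'

```text
time_s: 11.15
eef_pos: [0.3745, 0.2236, 0.3446]
orientation: [3.133, 0.001, 0.219]
contact_force: [0.0, 0.7, -0.8]
opening: 0.0171
finger_force: 15.0
```

```bash
cat > m.py <<'E'
from h import *
s=arm.get_state();Rm=R.from_rotvec(s['orientation']);print(s['time_s'],s['eef_pos'],Rm.as_matrix().round(3).tolist(),s['joint_pos'].round(2))
p,d,c=cap('scene'); P=world(d,c); t=s['eef_pos']
x,y,z=P[...,0],P[...,1],P[...,2]
b=p.astype(int); wood=(b[...,2]-b[...,0]>35)
q=P[wood&(np.hypot(x-t[0],y-t[1])<.085)&(z>max(t[2]-.18,.1))&(z<t[2]-.02)]
for a in np.arange(q[:,2].min(),t[2],.02):
    k=q[(q[:,2]>=a)&(q[:,2]<a+.02)]
    if len(k): print(len(k),k.mean(0).round(4))
cv2.imwrite('pics/last.png',cv2.resize(p[170:330,180:300],None,fx=4,fy=3.5))
E
python3 m.py
```

```text
11.15 [0.37445067 0.22359332 0.34456111] [[0.99, 0.001, 0.139], [0.001, -1.0, -0.001], [0.139, 0.001, -0.99]] [-0.09  0.03 -0.62  2.01  0.13  1.   -2.34]
24 [0.4208 0.2284 0.2049]
25 [0.4142 0.2288 0.2234]
52 [0.4117 0.2256 0.2393]
16 [0.4013 0.226  0.2652]
6 [0.3966 0.2269 0.2797]
```

drive_tool --rows '[{"x":-0.004,"y":0,"z":0.03,"ax":0,"ay":0,"az":0,"gripper":0.05},{"x":-0.008,"y":0,"z":0.06,"ax":0,"ay":0,"az":0,"gripper":0.05},{"x":-0.0115,"y":0,"z":0.082,"ax":0,"ay":0,"az":0,"gripper":0.05},{"x":-0.0115,"y":0,"z":0.082,"ax":0,"ay":0,"az":0,"gripper":0.05}]'

```text
time_s: 11.7
eef_pos: [0.3755, 0.2233, 0.2606]
orientation: [3.133, -0.001, 0.214]
contact_force: [-0.2, -0.2, -0.1]
opening: 0.0177
finger_force: 15.0
```

```bash
python3 m.py
```

```text
11.7 [0.37550949 0.22329652 0.26055632] [[0.991, -0.001, 0.136], [-0.001, -1.0, -0.001], [0.136, 0.001, -0.991]] [-0.12  0.15 -0.62  2.12  0.25  0.81 -2.48]
17 [0.4204 0.2289 0.1224]
28 [0.4132 0.2278 0.144 ]
28 [0.4131 0.2257 0.1565]
12 [0.4038 0.2266 0.1791]
```

View pics/last.png

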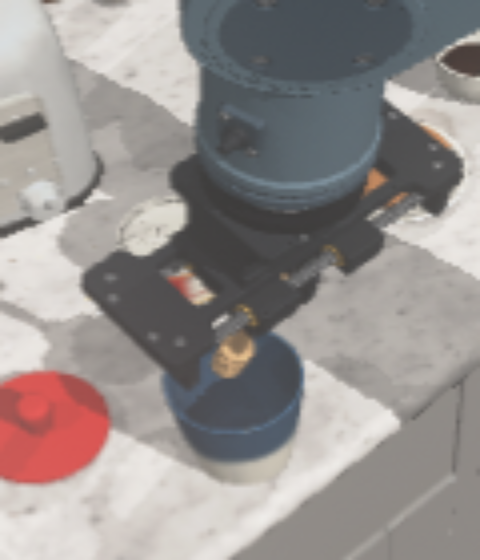

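The grooved head hangs at (235,355) above the mug mouth, which is around (235,385). I'll keep lowering.

drive_tool --rows '[{"x":-0.003,"y":0,"z":0.02,"ax":0,"ay":0,"az":0,"gripper":0.05},{"x":-0.0055,"y":0,"z":0.04,"ax":0,"ay":0,"az":0,"gripper":0.05},{"x":-0.008,"y":0,"z":0.06,"ax":0,"ay":0,"az":0,"gripper":0.05},{"x":-0.0115,"y":0,"z":0.083,"ax":0,"ay":0,"az":0,"gripper":0.05},{"x":-0.0115,"y":0,"z":0.083,"ax":0,"ay":0,"az":0,"gripper":0.05}]'

```text
time_s: 12.38
eef_pos: [0.376, 0.2239, 0.178]
orientation: [3.133, -0.001, 0.218]
contact_force: [0.7, 0.4, -0.1]
opening: 0.0173
finger_force: 15.0
```

```bash
python3 m.py
```

```text
12.375 [0.37596754 0.22391724 0.17798799] [[0.99, -0.001, 0.138], [-0.0, -1.0, -0.001], [0.138, 0.001, -0.99]] [-0.21  0.3  -0.56  2.2   0.44  0.62 -2.67]Traceback (most recent call last):
  File "m.py", line 7, in <module>
    for a in np.arange(q[:,2].min(),t[2],.02):
                       ~~~~~~~~~~^^
    return umr_minimum(a, axis, None, out, keepdims, initial, where)
ValueError: zero-size array to reduction operation minimum which has no identity
```

drive_tool --rows '[{"x":-0.0008,"y":0,"z":0.006,"ax":0,"ay":0,"az":0,"gripper":0.05},{"x":-0.0016,"y":0,"z":0.012,"ax":0,"ay":0,"az":0,"gripper":0.05},{"x":-0.0016,"y":0,"z":0.012,"ax":0,"ay":0,"az":0,"gripper":0.05}]'

```text
time_s: 12.8
eef_pos: [0.3757, 0.224, 0.1659]
orientation: [3.134, -0.0, 0.219]
contact_force: [0.1, -0.6, -0.8]
opening: 0.0175
finger_force: 15.0
```

drive_tool --rows '[{"x":-0.0004,"y":0,"z":0.003,"ax":0,"ay":0,"az":0,"gripper":0.05},{"x":-0.0004,"y":0,"z":0.003,"ax":0,"ay":0,"az":0,"gripper":0.05}]'

```text
time_s: 13.05
eef_pos: [0.3757, 0.2241, 0.1629]
orientation: [3.134, -0.0, 0.219]
contact_force: [-0.9, -0.6, -0.5]
opening: 0.0176
finger_force: 15.0
```

drive_tool --rows '[{"x":-0.0003,"y":0,"z":0.002,"ax":0,"ay":0,"az":0,"gripper":0.05},{"x":-0.0003,"y":0,"z":0.002,"ax":0,"ay":0,"az":0,"gripper":0.05}]'

```text
time_s: 13.3
eef_pos: [0.3757, 0.2241, 0.1609]
orientation: [3.134, -0.0, 0.219]
contact_force: [0.4, -0.1, -0.2]
opening: 0.0175
finger_force: 15.0
```

```bash
python3 -c "
from h import *
s=arm.get_state();print(s['joint_pos'].round(3),s['contact_force'],s['moment'])"
```

```text
[-0.256  0.331 -0.514  2.22   0.478  0.579 -2.705] [ 0.35929056 -0.08109026 -0.23467186] [0.02512727 0.22159332 0.02070856]
```

drive_tool --rows '[{"x":-0.0003,"y":0,"z":0.002,"ax":0,"ay":0,"az":0,"gripper":0.05},{"x":-0.0003,"y":0,"z":0.002,"ax":0,"ay":0,"az":0,"gripper":0.05}]'

```text
time_s: 13.55
eef_pos: [0.376, 0.2246, 0.1593]
orientation: [-3.133, -0.0, -0.22]
contact_force: [-2.7, 0.5, 6.5]
opening: 0.0174
finger_force: 15.0
```

drive_tool --rows '[{"x":0,"y":0,"z":0,"ax":0,"ay":0,"az":0,"gripper":0.25},{"x":0,"y":0,"z":0,"ax":0,"ay":0,"az":0,"gripper":0.35},{"x":0,"y":0,"z":0,"ax":0,"ay":0,"az":0,"gripper":0.6},{"x":0,"y":0,"z":0,"ax":0,"ay":0,"az":0,"gripper":0.6},{"x":0,"y":0,"z":0,"ax":0,"ay":0,"az":0,"gripper":0.6}]'

```text
time_s: 14.18
eef_pos: [0.3757, 0.2241, 0.1589]
orientation: [3.134, -0.0, 0.219]
contact_force: [0.0, 0.5, 0.7]
opening: 0.0532
finger_force: 0.0
```

drive_tool --rows '[{"x":0,"y":0,"z":-0.02,"ax":0,"ay":0,"az":0,"gripper":0.6},{"x":0,"y":0,"z":-0.05,"ax":0,"ay":0,"az":0,"gripper":0.6},{"x":0,"y":0,"z":-0.09,"ax":0,"ay":0,"az":0,"gripper":0.6},{"x":0,"y":0,"z":-0.13,"ax":0,"ay":0,"az":0,"gripper":0.6},{"x":0,"y":0,"z":-0.17,"ax":0,"ay":0,"az":0,"gripper":0.6}]'

```text
time_s: 14.8
eef_pos: [0.3517, 0.224, 0.3285]
orientation: [3.134, -0.0, 0.219]
contact_force: [0.9, 0.0, -0.6]
opening: 0.0531
finger_force: 0.0
```

drive_tool --rows '[{"x":0.02,"y":0.05,"z":-0.01,"ax":0,"ay":0,"az":0,"gripper":0.6},{"x":0.04,"y":0.1,"z":-0.02,"ax":0,"ay":0,"az":0,"gripper":0.6},{"x":0.06,"y":0.15,"z":-0.02,"ax":0,"ay":0,"az":0,"gripper":0.6},{"x":0.06,"y":0.2,"z":-0.02,"ax":0,"ay":0,"az":0,"gripper":0.6},{"x":0.06,"y":0.25,"z":-0.02,"ax":0,"ay":0,"az":0,"gripper":0.6}]'

```text
time_s: 15.42
eef_pos: [0.4085, -0.0275, 0.3555]
orientation: [3.134, -0.0, 0.22]
contact_force: [1.0, 0.6, 0.1]
opening: 0.0528
finger_force: 0.0
```

Run:
```python
from h import *
for n in('scene','top'):
    p,d,c=cap(n); P=world(d,c); x,y,z=P[...,0],P[...,1],P[...,2]; b=p.astype(int)
    if n=='scene': cv2.imwrite('pics/fin.png',cv2.resize(p[150:320,140:360],None,fx=2.8,fy=2.8))
    w=np.hypot(x-.40,y-.226)<.1
    q=P[w&(z>.112)&(z<.2)]; mu=q.mean(0); ax=np.linalg.svd(q-mu)[2][0]; ax*=np.sign(ax[2])
    print(n,len(q),mu.round(4),ax.round(3),'tilt',np.arccos(ax[2]),'top',q[q[:,2].argmax()].round(4))
    q=P[w&(z>.1)&(z<.109)&(b[...,0]>b[...,2]+10)]; print('rim',cv2.minEnclosingCircle(q[:,:2].astype(np.float32)))
    q=P[(np.hypot(x-.534,y+.025)<.02)&(z>.05)]; print('knob',q.mean(0).round(4))
```

```text
scene 86 [0.3628 0.2277 0.1594] [-0.427 -0.144  0.893] tilt 0.46701185484205576 top [0.3592 0.218  0.1738]
rim ((0.4201619029045105, 0.2243693321943283), 0.044144049286842346)
knob [ 0.5319 -0.0233  0.057 ]
top 77 [0.3723 0.2253 0.1543] [-0.602  0.009  0.799] tilt 0.6457227299388067 top [0.3618 0.2183 0.1765]
rim ((0.4511406123638153, 0.21571892499923706), 0.024893134832382202)
knob [ 0.5332 -0.0227  0.057 ]
```

View pics/fin.png

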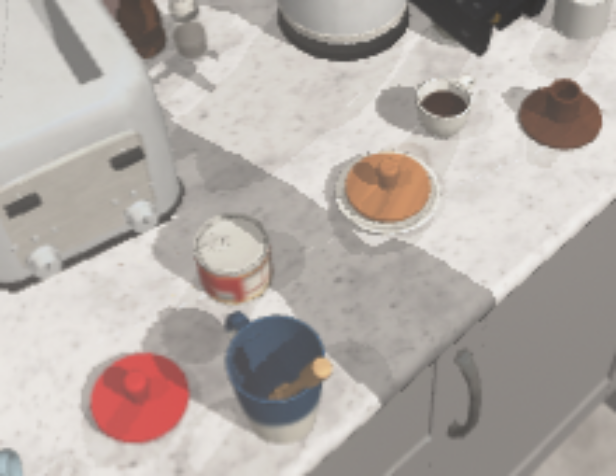

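The dipper stands in the mug and leans over the robot-side rim, with its top at about (320,370) and 60 mm from the mug axis. The lid sits centred on the plate at (390,187) with its knob up. Handing in.

```bash
python3 -c "
from bench import arm
print(arm.job_done())"
```

```text
the job is handed in; nothing more can be done
None
```

I handed the job in at about 15.5 s of robot time: the lid lies knob up on the middle of the plate, and the dipper stands in the tall mug leaning about 0.45 rad over the rim opposite the handle; no verdict came back.

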